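# Load the steriliser and throw its guarded switch

## Robot

A 6-joint arm with a two-finger parallel gripper is mounted at the origin on the work surface. World frame = base frame: x ahead of the robot, y to its left, z up, the work surface at z = 0. Lengths are in m, angles in degrees, forces in N, time in s.
With the tool pointing down it reaches from about 0.35 to 0.875 m from the base axis. Payload 4.2 kg.
Tool frame: the origin (TCP) lies at the very end of the fingers, on their centre line; the grasp point (between the pads) lies 19 mm behind it; z points along the fingers, y is the line along which they close (so a half turn about z gives the same grasp; the last joint's range is limited). The gripper opens to 87 mm and grips with 3 to 60 N. Pads are 19 mm wide; open, the fingers measure 117 mm over their backs; the gripper's body (75 mm by 190 mm) begins 51 mm behind the grasp point.
Start: joints at [90.218, 22.042, 0.453, 0, -68.411, -14.817], TCP at [0.158, 0.605, 0.223] pointing down, gripper open.
Joint ranges: [-179.83, 179.83], [-69.29, 118.12], [-61.27, 80.66], [-181.25, 117.63], [-171.15, -9.14], [-177.46, 177.46]. Speed limits (degrees/s): [159.86, 159.86, 180, 180, 180, 180].

## Interface

Orientations are given as a 3x3 rotation matrix whose columns are the frame's x, y, z axes.
In Python, from station import sense, cams, r gives the robot as it stands. The module is installed in compiled form; this text tells all that it offers.
- The arm moves only by the tool step_arm, never from a script. Its argument "targets" is text: rows parted by semicolons, each of 4 numbers parted by spaces: the shift along the tool's x, y, z in cm, then the turn about the tool's z in degrees. In form: x y z turn; .... A call has 1 to 12 rows; each row shifts and turns the commanded pose from where the row before left it, along the tool's axes as they then stand; what a row does not reach is not made up. A row lasts 1/12 s, in which the tool goes at most 41.7 mm and 7.16 degrees, less where a joint would pass 70% of its speed; a pose out of reach is approached as far as the arm can. A call with a gripper value outside its range is refused whole. "claw" is the finger opening in cm, from 0 to 8.7, set as the call begins (left out, the last holds). The fingers move at their own pace and stop on an object; the grip force is fixed at half the most. Time passes only in rows, so rows that do not move let the fingers close. It gives the time, the measured TCP pose, the force, the opening and the grip force at its end, in the units of the state.
- sense(): the state, without advancing time (a new reading comes with each control period).
- cams.capture(name): name is "side" or "top"; returns a dict with "frame" (400x640x3 uint8, blue, green, red), "vertical_fov" (degrees; the focal length in pixels is half the picture's height over the tangent of half this angle, whatever the lens; pixels are square), "cx", "cy" (the principal point, pixels), "eye" and "rotation" of the camera in the world. Camera axes: x right, y down, z forward; pixel columns grow to the right and rows downward; lengths in m; the calibration is good to about 2 mm. A picture is of the moment at which its call begins. There is no depth.
- r.finish_job(): hands the job in; it is judged then, once.
The state is a dict: "time_s": time; "joints": joint angles; "joint_velocities": joint speeds; "effort": joint torques, N m; "tcp_pos": TCP position; "ee_rot": TCP orientation; "wrist_force": force on the tool from outside, world axes, zero at the start; "moment": the same for the moment, N m; "gripper_width": opening from 0.0 (shut) to 1.0 (fully open); "gripper_force": force on a finger pad.
Only numpy, scipy, OpenCV 4.12 (cv2) and the standard library are available. Lean on these libraries where they do the work, as an engineer would, in place of code of your own. Each camera call takes 0.05 s, during which the arm holds its last target. There are 200 camera calls.

## Task

Load the table-top steriliser: lay the blue spectacle case and the black TV remote flat in its two bays, one in each, whichever way you like. When both are in, lift the clear guard hood on the grey switch box by its yellow bar, flip the red switch all the way over to the hinge side, and lower the guard fully shut over it again. Leave the toilet rolls, sanitiser bottle and mug standing where they are.

Things in the scene. Friction and masses are not known exactly. Their poses are not given: they have to be found in the camera images.
- case: Blue hard spectacle case with a dark seam, 150 long (its x) x 56 wide (its y) x 40 high, edges rounded 10 mm, about 0.12 kg, loose, lying flat on the cork mat. Origin: centre of its underside, z up.
- remote: Black TV remote with white and grey keys, 170 long (its x) x 46 wide (its y) x 22 high, about 0.13 kg, loose, lying flat on the cork mat. Origin: centre of its underside, z up.
- mat: Cork place mat, 240 (its x) x 210 (its y) x 4 thick, fixed on the table; the case and the remote lie on it side by side. Origin: centre of its underside. The mat, the steriliser and the switch box stand side by side, in any order.
- steriliser: White steriliser fixed on the table, 212 (its x) x 226 (its y): two open bays side by side along its y, each 200 (x) x 104 (y) inside with a silver floor 8 mm above the table and walls 6 thick that rise 10 mm above that floor. A lamp bar 24 thick and 80 high with violet tubes, and a violet stripe on top, runs along its far (+x) edge, from 106 to 130 mm from the origin. Origin: centre of the underside of the bays, z up.
- bay_left (a point): Centre of the floor of the +y bay of the steriliser; axes as the steriliser's.
- bay_right (a point): Centre of the floor of the -y bay of the steriliser; axes as the steriliser's.
- switch_box: Grey box fixed on the table, 120 (its x) x 130 (its y) x 50 high, carrying the red switch on the middle of its top under a clear hood guard. Its -x side, towards the robot, is the front. Origin: centre of its underside, z up.
- guard_hinge (a point): Point on the guard's hinge axis, which runs along the switch box's y: 50 mm behind (+x) the box's centre and 55 mm above the table; axes as the switch box's.
- guard_bar (a point): Centre of the yellow round bar, 12 diameter, 90 long along the box's y, by which the guard is lifted; it stands out 37 mm (to its centre) in front of the guard's front wall and leaves a free gap of 31 mm behind it, between two arms 80 apart. With the guard shut it lies 137 mm in front of (-x) and 74 mm above the hinge axis, 129 mm above the table; it turns about the hinge with the guard.
- guard (a joint): Angle of the guard hood about its hinge, rad: 0 shut, resting on the box, 1.7 fully open (swung up and over to +x, end stop). The hood is clear with yellow edges, 100 x 100 x 80 high, walled on all sides, open below, 0.15 kg; a stiff hinge holds it wherever it is left, moving it takes up to about 2.5 N at the bar.
- switch_pivot (a point): Pivot of the red switch, 50 mm above the table at the centre of the box's top; axes as the switch box's. The switch turns about the y axis here.
- switch_tip (a point): Middle of the end of the red paddle switch, 60 mm from its pivot; the paddle is 34 wide (the box's y) x 12 thick. Off it leans to the front (tip 26 mm in front of and 54 mm above the pivot), on it leans as far to the back.
- switch (a joint): Angle of the red switch, rad: 0 off (leaning 0.45 rad to -x, the front), 0.9 fully on (leaning 0.45 rad to +x, the hinge side); end stops at both. It stays where it is left; about 1 N at the tip moves it.
- roll_a: White toilet roll, loose, standing, 110 diameter, 100 high; origin at the centre of its underside. Bystander.
- roll_b: Second such toilet roll, loose, standing. Bystander.
- sanitiser: Small clear bottle with a white cap, loose, standing, 42 diameter, 110 high, between the toilet rolls at the far side. Bystander.
- mug: White mug, loose, standing, 80 diameter, 90 high. Bystander.
Mind the look-alikes: they are no part of the job. Of the things that look like the case, the smaller one is meant.

How it is judged (in metres and radians):
On the way, in this order (a step that is already met when the one before it is completed fails the run):
1. case and remote lie flat in the two bays, one in each, let go, with the switch still off ((((x of case in the frame of bay_left between -0.1 and 0.1 m and y of case in the frame of bay_left between -0.05 and 0.05 m and z of case in the frame of bay_left between -0.006 and 0.006 m and angle between case's own z axis and vertical below 0.12 rad and linear speed of case below 0.05 m/s) and (x of remote in the frame of bay_right between -0.1 and 0.1 m and y of remote in the frame of bay_right between -0.05 and 0.05 m and z of remote in the frame of bay_right between -0.006 and 0.006 m and angle between remote's own z axis and vertical below 0.12 rad and linear speed of remote below 0.05 m/s)) or ((x of case in the frame of bay_right between -0.1 and 0.1 m and y of case in the frame of bay_right between -0.05 and 0.05 m and z of case in the frame of bay_right between -0.006 and 0.006 m and angle between case's own z axis and vertical below 0.12 rad and linear speed of case below 0.05 m/s) and (x of remote in the frame of bay_left between -0.1 and 0.1 m and y of remote in the frame of bay_left between -0.05 and 0.05 m and z of remote in the frame of bay_left between -0.006 and 0.006 m and angle between remote's own z axis and vertical below 0.12 rad and linear speed of remote below 0.05 m/s))) and contact force between the fingers and case below 0.1 N and contact force between the fingers and remote below 0.1 N and value of joint switch below 0.3 rad), for 0.2 s.
2. the guard is lifted while the switch is still off (value of joint guard above 1 rad and value of joint switch below 0.4 rad), for 0.1 s.
3. the switch is flipped on with the guard up (value of joint switch above 0.75 rad and value of joint guard above 0.7 rad), for 0.1 s.
At the end, for the whole second after the job is handed in: Case and remote each lie flat on the floor of a different bay (origin within the bay and within 6 mm of its floor, tilted less than 0.12 rad, at rest); the switch is on (joint above 0.75) and the guard is shut over it (joint below 0.06 rad) ((((x of case in the frame of bay_left between -0.1 and 0.1 m and y of case in the frame of bay_left between -0.05 and 0.05 m and z of case in the frame of bay_left between -0.006 and 0.006 m and angle between case's own z axis and vertical below 0.12 rad and linear speed of case below 0.05 m/s) and (x of remote in the frame of bay_right between -0.1 and 0.1 m and y of remote in the frame of bay_right between -0.05 and 0.05 m and z of remote in the frame of bay_right between -0.006 and 0.006 m and angle between remote's own z axis and vertical below 0.12 rad and linear speed of remote below 0.05 m/s)) or ((x of case in the frame of bay_right between -0.1 and 0.1 m and y of case in the frame of bay_right between -0.05 and 0.05 m and z of case in the frame of bay_right between -0.006 and 0.006 m and angle between case's own z axis and vertical below 0.12 rad and linear speed of case below 0.05 m/s) and (x of remote in the frame of bay_left between -0.1 and 0.1 m and y of remote in the frame of bay_left between -0.05 and 0.05 m and z of remote in the frame of bay_left between -0.006 and 0.006 m and angle between remote's own z axis and vertical below 0.12 rad and linear speed of remote below 0.05 m/s))) and value of joint guard below 0.06 rad and value of joint switch above 0.75 rad); the robot touches nothing.
It fails at once if the toilet roll on the far left is moved by more than 3 cm or tipped over (distance of roll_a from where it was at the start of the episode above 0.03 m or angle between roll_a's own z axis and vertical above 0.5 rad).
It fails at once if the toilet roll on the far right is moved by more than 3 cm or tipped over (distance of roll_b from where it was at the start of the episode above 0.03 m or angle between roll_b's own z axis and vertical above 0.5 rad).
It fails at once if the small clear sanitiser bottle is moved by more than 3 cm or tipped over (distance of sanitiser from where it was at the start of the episode above 0.03 m or angle between sanitiser's own z axis and vertical above 0.5 rad).
It fails at once if the white mug is moved by more than 3 cm or tipped over (distance of mug from where it was at the start of the episode above 0.03 m or angle between mug's own z axis and vertical above 0.5 rad).
It also fails if it takes over 72 s, if anything falls off the work surface, if the arm or the gripper's body presses on something with over 40 N, if the wrist force passes 120 N, or if a joint passes its speed limit or range.

## Working session

There is one attempt and no reset: what is moved stays moved. The work goes in short steps, Python scripts to look and compute and a tool call to move; the robot and the scene stay as the last step left them, time stands still between calls to the robot, and variables do not carry over. Pictures are saved under pics/ and viewed, at most 11 in all, crops included, and the job is handed in when it is done.

Besides the shell and the picture viewer there is one more tool, called after ">>>" as name(argument=value, ...) on one line, values as JSON. step_arm: Moves the arm, as the interface text tells. Its arguments: {"type":"object","properties":{"targets":{"type":"string"},"claw":{"type":"number"}},"required":["targets"]}

```bash
mkdir -p pics; cat > h.py <<'E'
import numpy as np, cv2
from station import sense, cams, r
def shot(n,f):
    c=cams.capture(n); cv2.imwrite('pics/'+f,c['frame'])
    import pickle; d={k:c[k] for k in c}; pickle.dump(d,open('pics/'+f+'.pkl','wb')); return c
def load(f):
    import pickle; return pickle.load(open('pics/'+f+'.pkl','rb'))
def px(c,u,v,z):
    f=200/np.tan(np.radians(c['vertical_fov'])/2)
    d=np.array(c['rotation'])@np.array([(u-c['cx'])/f,(v-c['cy'])/f,1]); e=np.array(c['eye'])
    return (e+d*(z-e[2])/d[2]).round(4)
def proj(c,p):
    f=200/np.tan(np.radians(c['vertical_fov'])/2)
    q=np.array(c['rotation']).T@(np.array(p)-np.array(c['eye'])); return (f*q[0]/q[2]+c['cx'],f*q[1]/q[2]+c['cy'])
E
python3 - <<'E'
from h import *
for n in('top','side'):
    c=shot(n,n+'0.png'); print(n,c['eye'],c['rotation'],c['vertical_fov'],c['cx'],c['cy'])
s=sense();print(s['tcp_pos'],s['ee_rot'],s['time_s'])
E
```

```text
top [ 0.22664579 -0.0040645   1.1910685 ] [[ 0.05121712 -0.97607433  0.21131899]
 [-0.99867796 -0.04913002  0.01511866]
 [-0.00437483 -0.21181396 -0.97730021]] 51.95538193167545 315.30005748458274 202.16981643824772
side [ 0.04017229 -0.65032513  1.00412085] [[ 0.82335968 -0.43792193  0.36097536]
 [-0.56746397 -0.62634642  0.53448555]
 [-0.00796732 -0.64491437 -0.76421331]] 47.287793691248474 313.10825279454286 206.03520472276878
[0.1573587  0.60429336 0.221582  ] [[ 9.67677351e-01 -2.52191135e-01 -4.18356333e-04]
 [-2.52191468e-01 -9.67675405e-01 -1.94270004e-03]
 [ 8.50985944e-05  1.98541273e-03 -9.99998025e-01]] 0.1
```

View pics/top0.png

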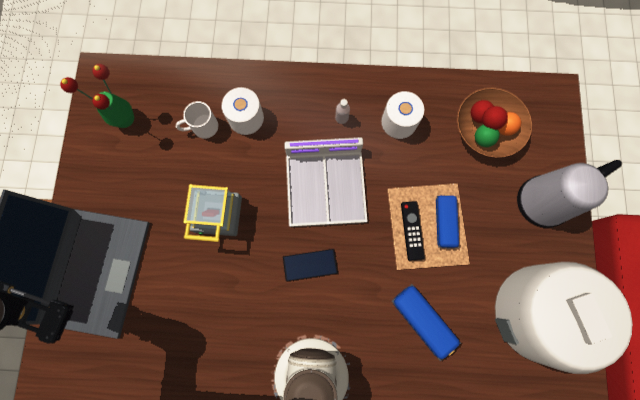

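View pics/side0.png

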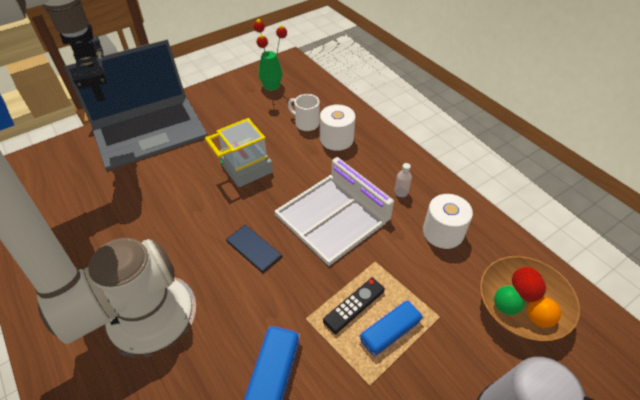

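Top view: for the case, the candidates are blue on the mat (448,222) and a larger blue block off it (427,322). For the remote, they are black with keys on the mat (412,231) and a dark phone (311,265). I choose the two on the mat. The steriliser is at (327,185) and the switch box at (215,213), with its bar towards the robot at about (203,238). I'll check with one enlarged crop.

```bash
python3 - <<'E'
from h import *
im=cv2.imread('pics/top0.png')
a=cv2.resize(im[130:280,375:475],None,fx=4,fy=4,interpolation=cv2.INTER_CUBIC)
b=cv2.resize(im[170:270,170:270],None,fx=4,fy=4,interpolation=cv2.INTER_CUBIC)
o=np.zeros((600,800,3),np.uint8);o[:,:400]=a;o[:400,400:]=b
cv2.imwrite('pics/crop0.png',o)
E
```

```text
(no output)
```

View pics/crop0.png

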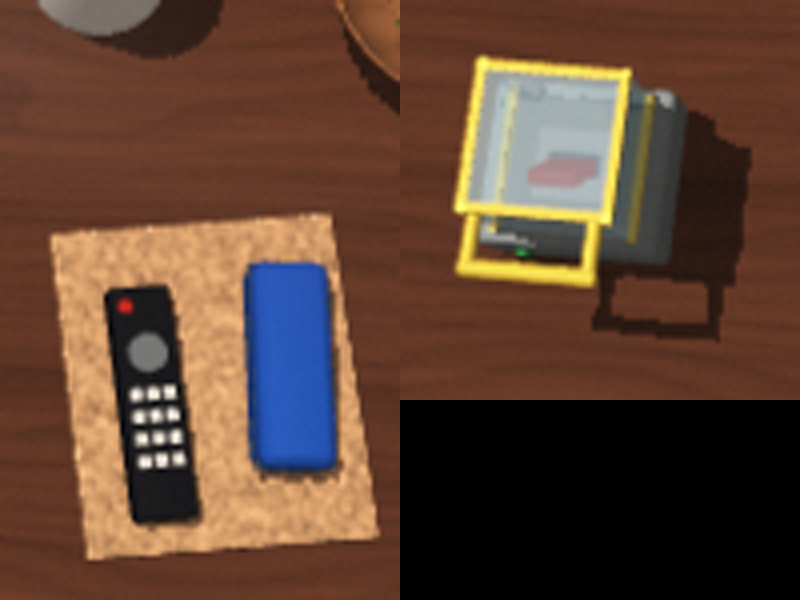

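The crop confirms the choice: a remote with white keys (corners ~(105,290),(168,286),(200,520),(135,524) in the crop) and the smaller blue case beside it ((247,265)-(338,468)). The yellow bar runs from crop (460,270) to (592,280).

```bash
python3 - <<'E'
from h import *
c=load('top0.png'); s=load('side0.png')
A=lambda u,v:(375+u/4-.4,130+v/4-.4)
B=lambda u,v:(170+(u-400)/4-.4,170+v/4-.4)
def quad(n,pts,z):
    P=np.array([px(c,*p,z) for p in pts])[:,:2]; m=P.mean(0)
    ax=(P[0]+P[1]-P[2]-P[3])/2
    print(n,m.round(4),'len',np.linalg.norm(ax).round(3),'yaw',np.degrees(np.arctan2(ax[1],ax[0])).round(1),'w',np.linalg.norm((P[0]+P[3]-P[1]-P[2])/2).round(3)); return m
m=quad('remote',[A(105,290),A(168,286),A(200,520),A(135,524)],.026)
print(proj(s,[*m,.026]))
m=quad('case',[A(248,264),A(327,264),A(337,468),A(257,470)],.030)
print(proj(s,[*m,.044]))
quad('mat',[A(50,235),A(330,214),A(378,538),A(88,559)],.004)
b0=px(c,*B(463,270),.129);b1=px(c,*B(592,280),.129);print('bar',b0,b1,(b0+b1)/2,np.linalg.norm(b0-b1),proj(s,(b0+b1)/2))
# hood top corners z=.055+.08
quad('hood',[B(481,62),B(627,72),B(604,218),B(460,208)],.135)
f0=px(c,288,226,.018);f1=px(c,368,222,.018);b=px(c,363,150,.018);print('ster front',f0,f1,np.linalg.norm(f0-f1),(f0+f1)/2)
# lamp top far edge z=.08
l0=px(c,284.5,141,.08);l1=px(c,361.5,138,.08);print('lamp top far',l0,l1,np.linalg.norm(l0-l1))
for n,u,v in(('rollA',240,104),('rollB',405,108),('mug',197,113),('san',343,103)):print(n,px(c,u,v,.1))
E
```

```text
remote [ 0.4101 -0.2679] len 0.169 yaw 7.6 w 0.046
(np.float64(353.2425614148404), np.float64(302.5436894325271))
case [ 0.442  -0.3672] len 0.149 yaw 1.7 w 0.057
(np.float64(391.9817431638225), np.float64(323.9453408670389))
mat [ 0.4306 -0.3161] len 0.24 yaw 7.1 w 0.209
bar [0.3464 0.3455 0.129 ] [0.3441 0.2609 0.129 ] [0.34525 0.3032  0.129  ] 0.08463125900044258 (np.float64(212.8014943337339), np.float64(147.0206658159074))
hood [0.4344 0.301 ] len 0.099 yaw -2.3 w 0.096
ster front [0.406  0.0892 0.018 ] [ 0.4293 -0.1412  0.018 ] 0.2315751497894366 [ 0.41765 -0.026    0.018  ]
lamp top far [0.6414 0.1104 0.08  ] [ 0.6614 -0.1095  0.08  ] 0.22080763120870617
rollA [0.7397 0.2435 0.1   ]
rollB [ 0.7506 -0.2292  0.1   ]
mug [0.706  0.3639 0.1   ]
san [ 0.7573 -0.0517  0.1   ]
```

>>> step_arm(targets="0 0 0 -4.9;0 0 0 -4.9;0 0 0 -4.9;2.9 2.9 0 0;2.9 2.9 0 0;2.9 2.9 0 0;2.9 2.9 0 0;2.9 2.9 0 0;2.9 2.9 0 0;2.9 2.9 0 0;2.9 2.9 0 0;2.9 2.9 0 0", claw=6.8)

```text
time_s: 1.1
tcp_pos: [0.4198, 0.3424, 0.2224]
ee_rot: [[1.0, 0.002, -0.0], [0.002, -1.0, -0.0], [-0.0, 0.0, -1.0]]
wrist_force: [1.1, 1.4, -0.4]
gripper_width: 0.782
gripper_force: 0.0
```

>>> step_arm(targets="0 4 0 0;0 4 0 0;0 4 0 0;0 4 0 0;0 4 0 0;0 4 0 0;0 4 0 0;0 4 0 0;0 4 0 0;0 4 0 0;0 4 0 0;0 4 0 0")

```text
time_s: 2.1
tcp_pos: [0.4191, -0.1376, 0.2226]
ee_rot: [[1.0, 0.002, 0.0], [0.002, -1.0, 0.0], [0.0, -0.0, -1.0]]
wrist_force: [1.0, 0.8, -0.5]
gripper_width: 0.782
gripper_force: 0.0
```

>>> step_arm(targets="-0.2 3.25 0 0;-0.2 3.25 0 0;-0.2 3.25 0 0;-0.2 3.25 0 0;0 0 0 -3.8;0 0 0 -3.7;0 0 3.5 0;0 0 3.5 0;0 0 3.5 0;0 0 3.5 0;0 0 1.5 0")

```text
time_s: 3.02
tcp_pos: [0.4087, -0.2647, 0.0632]
ee_rot: [[0.991, 0.131, -0.008], [0.131, -0.991, 0.003], [-0.007, -0.004, -1.0]]
wrist_force: [-0.6, 1.0, 0.6]
gripper_width: 0.78
gripper_force: 0.0
```

```bash
python3 - <<'E'
from h import *
a=shot('top','t1.png')['frame'];b=shot('side','s1.png')['frame']
a=cv2.resize(a[160:310,365:495],None,fx=3.07,fy=4);b=cv2.resize(b[220:370,280:430],None,fx=2.66,fy=2.66)
o=np.zeros((600,800,3),np.uint8);o[:a.shape[0],:a.shape[1]]=a[:,:400];o[:399,400:799]=b[:,:399]
cv2.imwrite('pics/c1.png',o)
E
```

```text
(no output)
```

View pics/c1.png

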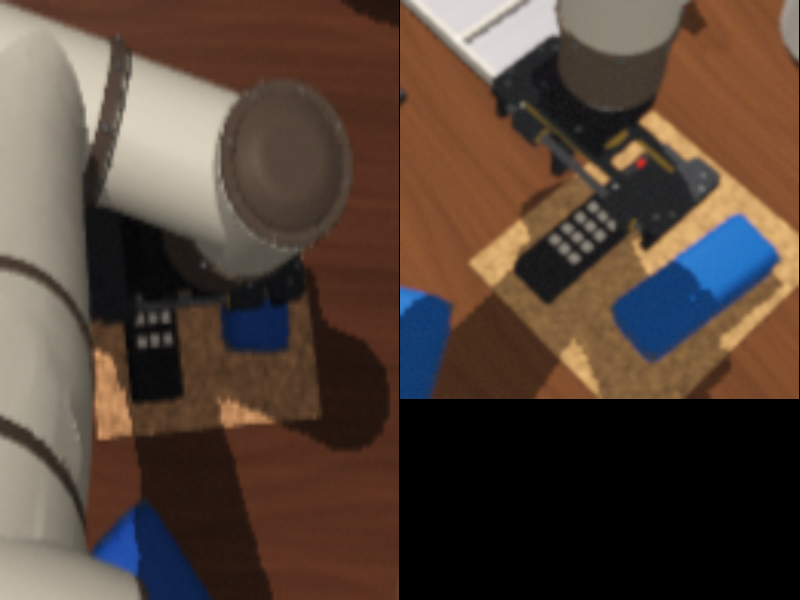

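The fingers straddle the remote in the side crop (fingertips ~(530,130) and (635,240)), and the case is clear of them. I go down and close.

>>> step_arm(targets="0.1 0.3 0 0;0 0 2 0;0 0 2 0;0 0 1.5 0;0 0 0 0")

```text
time_s: 3.53
tcp_pos: [0.4131, -0.2686, 0.0119]
ee_rot: [[0.991, 0.132, -0.002], [0.132, -0.991, 0.001], [-0.001, -0.001, -1.0]]
wrist_force: [-0.7, 0.0, 0.7]
gripper_width: 0.782
gripper_force: 0.0
```

>>> step_arm(targets="0 0 0 0;0 0 0 0;0 0 0 0;0 0 0 0;0 0 0 0;0 0 0 0", claw=3.5)

```text
time_s: 4.03
tcp_pos: [0.4143, -0.2689, 0.0137]
ee_rot: [[0.991, 0.133, 0.002], [0.133, -0.991, -0.001], [0.002, 0.001, -1.0]]
wrist_force: [-0.1, 0.7, 7.5]
gripper_width: 0.524
gripper_force: 30.0
```

>>> step_arm(targets="0 0 -3.5 0;0 0 -3.5 0;0 0 -3 0;1.63 -3.24 0 0;1.63 -3.24 0 0;1.63 -3.24 0 0;1.63 -3.24 0 0;1.63 -3.24 0 0;1.63 -3.24 0 0;1.63 -3.24 0 0;1.63 -3.24 0 0;1.63 -3.24 0 0")

```text
time_s: 5.03
tcp_pos: [0.5199, 0.0416, 0.1124]
ee_rot: [[0.991, 0.132, -0.001], [0.132, -0.991, 0.0], [-0.001, -0.0, -1.0]]
wrist_force: [0.3, 0.1, -1.3]
gripper_width: 0.524
gripper_force: 30.0
```

>>> step_arm(targets="0 0 0 1.8;0 0 0 0;0 0 0 0")

```text
time_s: 5.28
tcp_pos: [0.5194, 0.0399, 0.112]
ee_rot: [[0.995, 0.102, -0.002], [0.102, -0.995, -0.0], [-0.002, 0.0, -1.0]]
wrist_force: [-0.4, -0.9, -1.8]
gripper_width: 0.524
gripper_force: 30.0
```

```bash
python3 - <<'E'
from h import *
a=shot('top','t2.png')['frame'];b=shot('side','s2.png')['frame']
a=cv2.resize(a[120:270,240:390],None,fx=2.66,fy=2.66);b=cv2.resize(b[100:300,220:420],None,fx=2,fy=2)
o=np.zeros((400,800,3),np.uint8);o[:399,:399]=a[:399,:399];o[:,400:]=b
cv2.imwrite('pics/c2.png',o)
E
```

```text
(no output)
```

View pics/c2.png

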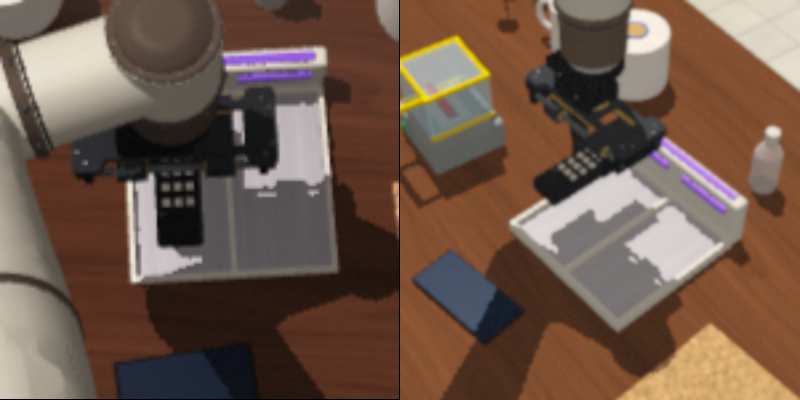

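The remote hangs level over the left bay. Its near end is at ~(180,243) in the crop, inside the front wall at (180,275). I lower it.

>>> step_arm(targets="0 0 3 0;0 0 3 0;0 0 2 0;0 0 0.8 0;0 0 0.5 0;0 0 0 0;0 0 0 0")

```text
time_s: 5.97
tcp_pos: [0.5212, 0.0398, 0.0205]
ee_rot: [[0.995, 0.101, 0.002], [0.101, -0.995, 0.0], [0.002, -0.0, -1.0]]
wrist_force: [-0.3, -0.2, -1.1]
gripper_width: 0.525
gripper_force: 30.0
```

>>> step_arm(targets="0 0 0 0;0 0 0 0;0 0 0 0;0 0 0 0;0 0 -1.5 0;0 0 -3 0;0 0 -3.5 0;0 0 -3 0", claw=7.2)

```text
time_s: 6.63
tcp_pos: [0.5204, 0.0399, 0.1316]
ee_rot: [[0.995, 0.102, 0.001], [0.102, -0.995, -0.0], [0.001, 0.0, -1.0]]
wrist_force: [1.3, 0.7, -0.3]
gripper_width: 0.823
gripper_force: 0.0
```

>>> step_arm(targets="-1.08 3.61 0 0;-1.08 3.61 0 0;-1.08 3.61 0 0;-1.08 3.61 0 0;-1.08 3.61 0 0;-1.08 3.61 0 0;-1.08 3.61 0 0;-1.08 3.61 0 0;-1.08 3.61 0 0;-1.08 3.61 0 0;-1.08 3.61 0 0;0 0 0 4.1", claw=8)

```text
time_s: 7.63
tcp_pos: [0.441, -0.3724, 0.1296]
ee_rot: [[1.0, 0.023, 0.001], [0.023, -1.0, -0.002], [0.001, 0.002, -1.0]]
wrist_force: [0.8, 0.1, -0.5]
gripper_width: 0.92
gripper_force: 0.0
```

>>> step_arm(targets="0 0 2.5 0;0 0 2.5 0;0 0 0 0")

```text
time_s: 7.88
tcp_pos: [0.4389, -0.3657, 0.0753]
ee_rot: [[1.0, 0.028, -0.008], [0.028, -1.0, 0.005], [-0.008, -0.005, -1.0]]
wrist_force: [-1.3, 0.0, -0.7]
gripper_width: 0.919
gripper_force: 0.0
```

```bash
python3 - <<'E'
from h import *
a=shot('top','t3.png')['frame'];b=shot('side','s3.png')['frame']
a=cv2.resize(a[120:280,240:500],None,fx=3.07,fy=3.07)[:300,:800];b=cv2.resize(b[140:370,250:480],None,fx=2.6,fy=1.3)
a=cv2.resize(shot('top','t3.png')['frame'][120:280,270:430],(400,400));b=cv2.resize(load('s3.png')['frame'][180:380,260:460],(400,400))
cv2.imwrite('pics/c3.png',np.hstack([a,b]))
E
```

```text
(no output)
```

View pics/c3.png

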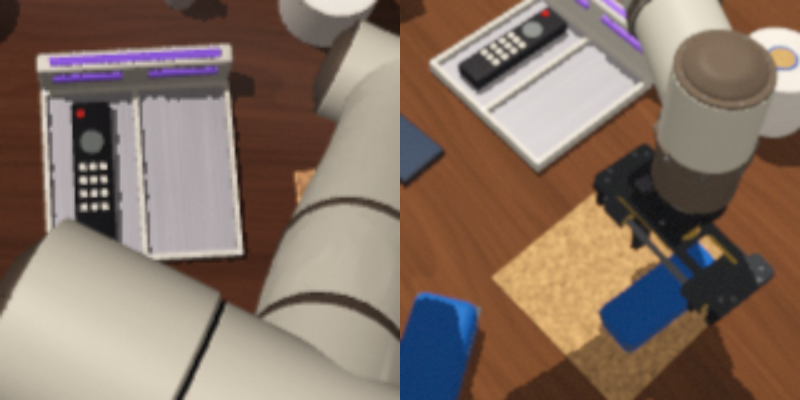

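The remote lies flat in the left bay (crop (92,170)). The gripper straddles the blue case. I go down and grip.

>>> step_arm(targets="0 0 2 0;0 0 2 0;0 0 1.8 0;0 0 0 0;0 0 0 0")

```text
time_s: 8.45
tcp_pos: [0.443, -0.3674, 0.0226]
ee_rot: [[1.0, 0.031, 0.001], [0.031, -1.0, -0.001], [0.001, 0.001, -1.0]]
wrist_force: [-0.1, 0.3, 0.4]
gripper_width: 0.916
gripper_force: 0.0
```

>>> step_arm(targets="0 0 0 0;0 0 0 0;0 0 0 0;0 0 0 0;0 0 0 0;0 0 0 0", claw=4.5)

```text
time_s: 8.95
tcp_pos: [0.4426, -0.3674, 0.0223]
ee_rot: [[1.0, 0.03, 0.001], [0.03, -1.0, -0.001], [0.001, 0.001, -1.0]]
wrist_force: [-1.0, 0.8, 3.3]
gripper_width: 0.641
gripper_force: 30.0
```

>>> step_arm(targets="0 0 -3 0;0 0 -3.5 0;0 0 -3.5 0;0 0 0 0")

```text
time_s: 9.28
tcp_pos: [0.4461, -0.3698, 0.1289]
ee_rot: [[0.999, 0.031, 0.012], [0.031, -0.999, -0.008], [0.012, 0.008, -1.0]]
wrist_force: [1.5, -1.4, -0.2]
gripper_width: 0.641
gripper_force: 30.0
```

>>> step_arm(targets="1.19 -3.69 0 0;1.19 -3.69 0 0;1.19 -3.69 0 0;1.19 -3.69 0 0;1.19 -3.69 0 0;1.19 -3.69 0 0;1.19 -3.69 0 0;1.19 -3.69 0 0;0 0 0 -4.1;0 0 0 0;0 0 0 0;0 0 0 0")

```text
time_s: 10.28
tcp_pos: [0.5279, -0.07, 0.1211]
ee_rot: [[0.995, 0.099, -0.001], [0.099, -0.995, -0.0], [-0.001, -0.0, -1.0]]
wrist_force: [0.0, 0.1, -2.0]
gripper_width: 0.64
gripper_force: 30.0
```

>>> step_arm(targets="0 0 3 0;0 0 3 0;0 0 2 0;0 0 0.8 0;0 0 0.5 0;0 0 0 0;0 0 0 0")

```text
time_s: 10.87
tcp_pos: [0.5295, -0.0698, 0.0295]
ee_rot: [[0.995, 0.1, 0.002], [0.1, -0.995, 0.0], [0.002, 0.0, -1.0]]
wrist_force: [0.1, -0.1, -0.9]
gripper_width: 0.642
gripper_force: 30.0
```

>>> step_arm(targets="0 0 0 0;0 0 0 0;0 0 0 0;0 0 0 0;0 0 -1.5 0;0 0 -3 0;0 0 -3.5 0;0 0 -3.5 0;0 0 -3 0;0 0 0 0;0 0 0 0", claw=7.5)

```text
time_s: 11.78
tcp_pos: [0.5297, -0.069, 0.1761]
ee_rot: [[0.995, 0.101, 0.006], [0.101, -0.995, 0.001], [0.006, -0.0, -1.0]]
wrist_force: [-0.5, 0.3, -1.0]
gripper_width: 0.864
gripper_force: 0.0
```

```bash
python3 - <<'E'
from h import *
a=shot('top','t4.png')['frame'];b=shot('side','s4.png')['frame']
s=load('side0.png')['frame']
A=cv2.resize(b[160:260,270:400],(520,400));B=cv2.resize(s[110:190,195:275],(480,480),interpolation=cv2.INTER_CUBIC)
o=np.zeros((480,800,3),np.uint8);o[:400,:320]=cv2.resize(b[160:285,260:360],(320,400));o[:,320:]=B
cv2.imwrite('pics/c4.png',o)
print(sense()['joints'])
E
```

```text
[ 9.97905317e+00  1.55691622e+01 -1.67068819e+01 -3.71307557e-02
 -5.77876077e+01  8.58291416e+01]
```

View pics/c4.png

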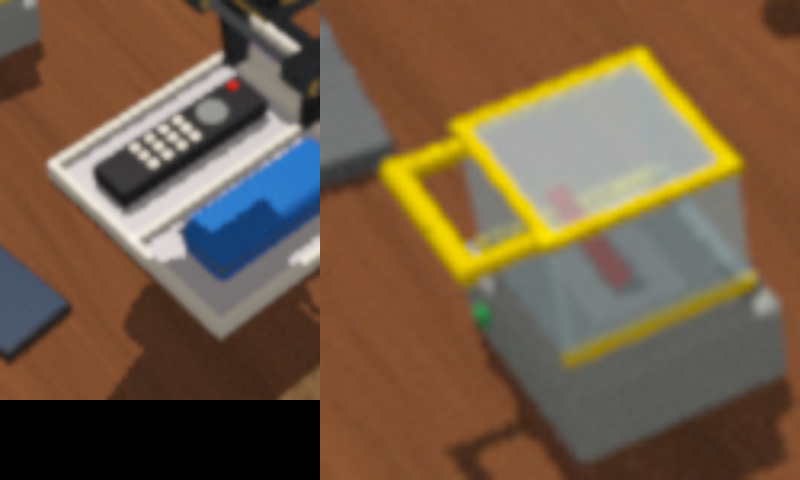

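Both items lie flat, one in each bay (remote at crop (180,145), case at (260,215)). In the side view the bar ends are at full-picture (206,139) and (219,155). That agrees with the top-view estimate, so the bar is at (0.345, 0.303, 0.129). Next is the guard.

>>> step_arm(targets="0 0 0 -6.9;0 0 0 -6.9;0 0 0 -6.9;0 0 0 -6.9;0 0 0 -6.9;0 0 0 -6.9;0 0 0 -6.9;0 0 0 -6.9;0 0 0 -6.9;0 0 0 -6.9;0 0 0 -6.9;0 0 0 -6.9", claw=2.8)

```text
time_s: 12.88
tcp_pos: [0.5276, -0.0694, 0.1716]
ee_rot: [[0.019, 1.0, -0.004], [1.0, -0.019, -0.0], [-0.001, -0.004, -1.0]]
wrist_force: [0.2, 0.2, 1.1]
gripper_width: 0.327
gripper_force: 0.0
```

>>> step_arm(targets="3.3 -1.8 -0.2 0;3.3 -1.8 -0.2 0;3.3 -1.8 -0.2 0;3.3 -1.8 -0.2 0;3.3 -1.8 -0.2 0;3.3 -1.8 -0.2 0;3.3 -1.8 -0.2 0;3.3 -1.8 -0.2 0;3.3 -1.8 -0.2 0;3.3 -1.8 -0.2 0;3.3 -1.8 0 0;0 0 0 0")

```text
time_s: 13.88
tcp_pos: [0.3374, 0.3026, 0.1924]
ee_rot: [[0.018, 1.0, -0.0], [1.0, -0.018, -0.001], [-0.001, -0.0, -1.0]]
wrist_force: [0.4, -0.4, 0.1]
gripper_width: 0.325
gripper_force: 0.0
```

>>> step_arm(targets="0 0 0 0;0 0 0 0")

```text
time_s: 14.05
tcp_pos: [0.3389, 0.2976, 0.1922]
ee_rot: [[0.024, 1.0, -0.002], [1.0, -0.024, -0.003], [-0.003, -0.002, -1.0]]
wrist_force: [-0.0, -0.2, -0.7]
gripper_width: 0.321
gripper_force: 0.0
```

>>> step_arm(targets="0.3 0.6 0 0;0 0 2.5 0;0 0 2 0;0 0 0 0")

```text
time_s: 14.38
tcp_pos: [0.3448, 0.2978, 0.1449]
ee_rot: [[0.028, 1.0, -0.005], [1.0, -0.028, -0.007], [-0.007, -0.005, -1.0]]
wrist_force: [-0.3, -0.1, -0.1]
gripper_width: 0.32
gripper_force: 0.0
```

```bash
python3 - <<'E'
from h import *
b=shot('side','s5.png')['frame'];a=shot('top','t5.png')['frame']
o=np.hstack([cv2.resize(b[90:190,160:260],(500,500),interpolation=cv2.INTER_CUBIC),cv2.resize(a[170:270,160:220],(300,500))])
cv2.imwrite('pics/c5.png',o)
c=load('s5.png'); p=sense()['tcp_pos']; print(p,proj(c,p))
E
```

```text
[0.34637725 0.30024923 0.14834018] (np.float64(212.42322986950248), np.float64(142.28987735754836))
```

View pics/c5.png

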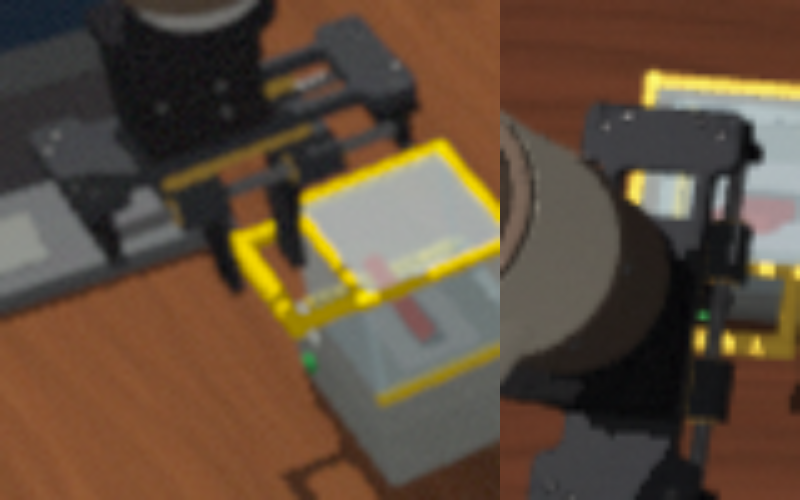

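One finger is in front of the bar (230,285) and the other above the gap behind it (290,260), so it is aligned. I go down and pinch.

>>> step_arm(targets="0 0 1.9 0;0 0 1.8 0;0 0 0 0")

```text
time_s: 14.73
tcp_pos: [0.3453, 0.2998, 0.1102]
ee_rot: [[0.026, 1.0, -0.002], [1.0, -0.026, -0.003], [-0.003, -0.002, -1.0]]
wrist_force: [-0.3, -0.5, 0.4]
gripper_width: 0.324
gripper_force: 0.0
```

>>> step_arm(targets="0 0 0 0;0 0 0 0;0 0 0 0;0 0 0 0;0 0 0 0", claw=0.6)

```text
time_s: 15.15
tcp_pos: [0.347, 0.3022, 0.113]
ee_rot: [[0.024, 1.0, 0.003], [1.0, -0.024, 0.003], [0.003, 0.003, -1.0]]
wrist_force: [3.9, -0.6, 1.2]
gripper_width: 0.131
gripper_force: 30.0
```

```bash
python3 - <<'E'
import numpy as np
# arc deltas every 0.1425 rad, 12 rows to 1.71
R=np.hypot(.137,.074);a0=np.arctan2(.074,-.137)
t=np.linspace(0,1.62,25);x=R*np.cos(a0-t);z=R*np.sin(a0-t)
for i in range(24):print(round(t[i+1],2),'tool y %.2f z %.2f'%((x[i+1]-x[i])*100,-(z[i+1]-z[i])*100))
E
```

```text
0.07 tool y 0.53 z -0.91
0.14 tool y 0.59 z -0.87
0.2 tool y 0.65 z -0.83
0.27 tool y 0.70 z -0.78
0.34 tool y 0.75 z -0.73
0.4 tool y 0.80 z -0.68
0.47 tool y 0.84 z -0.62
0.54 tool y 0.89 z -0.57
0.61 tool y 0.92 z -0.51
0.68 tool y 0.95 z -0.44
0.74 tool y 0.98 z -0.38
0.81 tool y 1.00 z -0.31
0.88 tool y 1.02 z -0.24
0.94 tool y 1.04 z -0.17
1.01 tool y 1.05 z -0.10
1.08 tool y 1.05 z -0.03
1.15 tool y 1.05 z 0.04
1.22 tool y 1.04 z 0.11
1.28 tool y 1.04 z 0.18
1.35 tool y 1.02 z 0.25
1.42 tool y 1.00 z 0.32
1.48 tool y 0.98 z 0.39
1.55 tool y 0.95 z 0.45
1.62 tool y 0.92 z 0.51
```

>>> step_arm(targets="0 0.53 -0.91 0;0 0.59 -0.87 0;0 0.65 -0.83 0;0 0.7 -0.78 0;0 0.75 -0.73 0;0 0.8 -0.68 0;0 0.84 -0.62 0;0 0.89 -0.57 0;0 0.92 -0.51 0;0 0.95 -0.44 0;0 0.98 -0.38 0;0 1 -0.31 0")

```text
time_s: 16.15
tcp_pos: [0.4414, 0.2987, 0.1894]
ee_rot: [[0.024, 1.0, -0.001], [1.0, -0.024, -0.0], [-0.0, -0.001, -1.0]]
wrist_force: [-3.1, 0.7, 3.1]
gripper_width: 0.125
gripper_force: 30.0
```

>>> step_arm(targets="0 1.02 -0.24 0;0 1.04 -0.17 0;0 1.05 -0.1 0;0 1.05 -0.03 0;0 1.05 0.04 0;0 1.04 0.11 0;0 1.04 0.18 0;0 1.02 0.25 0;0 1 0.32 0;0 0.98 0.39 0;0 0.95 0.45 0;0 0.92 0.51 0")

```text
time_s: 17.15
tcp_pos: [0.5636, 0.2949, 0.1695]
ee_rot: [[0.025, 1.0, -0.002], [1.0, -0.025, -0.002], [-0.002, -0.002, -1.0]]
wrist_force: [-3.5, -4.8, 1.4]
gripper_width: 0.124
gripper_force: 30.0
```

>>> step_arm(targets="0 0 0 0;0 0 0 0;0 0 0 0")

```text
time_s: 17.4
tcp_pos: [0.564, 0.295, 0.1693]
ee_rot: [[0.025, 1.0, -0.001], [1.0, -0.025, -0.002], [-0.002, -0.0, -1.0]]
wrist_force: [0.6, -4.9, -1.2]
gripper_width: 0.126
gripper_force: 30.0
```

>>> step_arm(targets="0 0 0 0;0 0 0 0;0 0 0 0;0 0 -2 0;0 0 -3 0;0 0 -3.5 0;0 0 -2 0;0 0 0 6.9;0 0 0 6.9;0 0 0 6.9;0 0 0 6.9;0 0 0 6.9", claw=2.8)

```text
time_s: 18.4
tcp_pos: [0.5636, 0.2971, 0.2762]
ee_rot: [[0.59, 0.807, 0.002], [0.807, -0.59, 0.002], [0.003, 0.0, -1.0]]
wrist_force: [0.1, 0.2, 0.6]
gripper_width: 0.324
gripper_force: 0.0
```

>>> step_arm(targets="0 0 0 6.9;0 0 0 6.9;0 0 0 6.9;0 0 0 6.9;0 0 0 6.9;0 0 0 6.9;0 0 0 6.9;0 0 0 6.9;0 0 0 0", claw=0)

```text
time_s: 19.15
tcp_pos: [0.5636, 0.297, 0.276]
ee_rot: [[1.0, -0.02, 0.002], [-0.02, -1.0, 0.002], [0.002, -0.002, -1.0]]
wrist_force: [0.1, -0.7, -0.5]
gripper_width: 0.007
gripper_force: 0.0
```

```bash
python3 - <<'E'
from h import *
b=shot('side','s6.png')['frame'];a=shot('top','t6.png')['frame']
o=np.hstack([cv2.resize(b[70:190,180:300],(480,480),interpolation=cv2.INTER_CUBIC),cv2.resize(a[150:270,170:250],(320,480))])
cv2.imwrite('pics/c6.png',o)
E
```

```text
(no output)
```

View pics/c6.png

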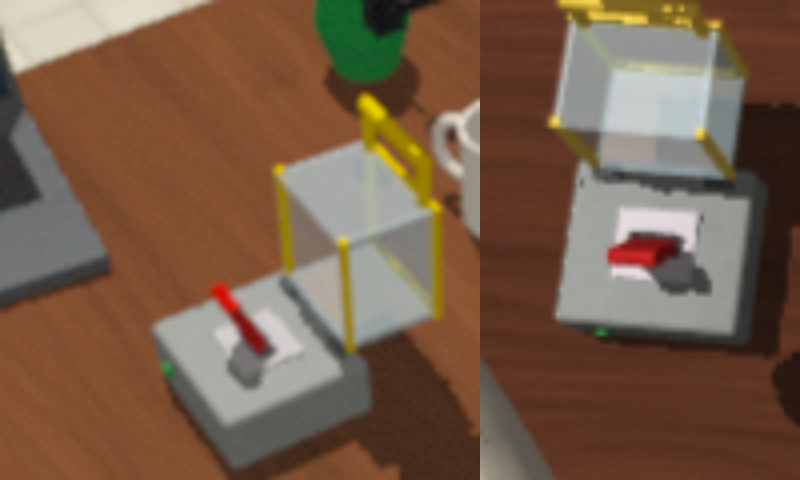

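The guard stands open, and the red switch is free and leaning to the front (tip at crop (220,290) side, (635,250) top). I go in front of it and push back.

>>> step_arm(targets="-3.9 -0.1 0 0;-3.9 -0.1 0 0;-3.9 -0.1 0 0;-3.9 0 0 0;-3.9 0 0 0;0 0 3.5 0;0 0 3.5 0;0 0 3.5 0;0 0 3.5 0;0 0 3.5 0;0 0 0.9 0;0 0 0 0")

```text
time_s: 20.25
tcp_pos: [0.3674, 0.3015, 0.0897]
ee_rot: [[1.0, -0.017, -0.003], [-0.017, -1.0, -0.005], [-0.003, 0.005, -1.0]]
wrist_force: [-0.1, 0.5, 1.0]
gripper_width: 0.006
gripper_force: 0.0
```

>>> step_arm(targets="1 0 0 0;1 0 0 0;1 0 0 0;1 0 0 0;1 0 0 0;0 0 0 0")

```text
time_s: 20.75
tcp_pos: [0.4207, 0.3022, 0.0925]
ee_rot: [[1.0, -0.021, 0.002], [-0.021, -1.0, 0.002], [0.002, -0.002, -1.0]]
wrist_force: [0.7, 0.7, -0.8]
gripper_width: 0.008
gripper_force: 0.0
```

>>> step_arm(targets="0.6 0 0 0;0.6 0 0 0;0.5 0 0 0;0 0 0 0;0 0 0 0")

```text
time_s: 21.17
tcp_pos: [0.4356, 0.3014, 0.0917]
ee_rot: [[1.0, -0.019, 0.0], [-0.019, -1.0, 0.0], [0.0, -0.0, -1.0]]
wrist_force: [0.6, 0.1, 0.4]
gripper_width: 0.006
gripper_force: 0.0
```

>>> step_arm(targets="0.4 0 0 0;0 0 0 0;0 0 0 0")

```text
time_s: 21.42
tcp_pos: [0.4375, 0.301, 0.0914]
ee_rot: [[1.0, -0.02, -0.003], [-0.02, -1.0, -0.001], [-0.003, 0.001, -1.0]]
wrist_force: [-6.9, 0.5, 1.1]
gripper_width: 0.003
gripper_force: 3.3
```

```bash
python3 - <<'E'
from h import *
b=shot('side','s7.png')['frame']
cv2.imwrite('pics/c7.png',cv2.resize(b[80:190,190:300],(600,600),interpolation=cv2.INTER_CUBIC))
c=load('s7.png');
for t in(-.45,.45):
  q=proj(c,[.432+.06*np.sin(t),.3,.05+.06*np.cos(t)]);print((q[0]-190)*600/110,(q[1]-80)*600/110)
E
```

```text
238.04804701304462 359.22776687353013
323.6329892582912 321.52552077271014
```

View pics/c7.png

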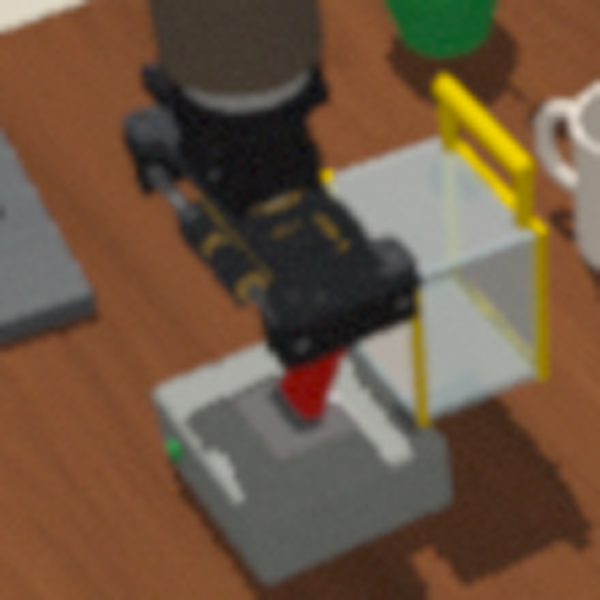

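The paddle now leans to the hinge side, and the stop is felt (-6.9 N). I back off, go up, and return over the bar.

>>> step_arm(targets="-2 0 0 0;-2 0 0 0;0 0 -3.5 0;0 0 -3.7 0;0 0 -3.7 0;0 0 -3.7 0;0 0 -3.7 0;4 0 0 0;4 0 0 0;4 0 0 0;4 0.2 0 0;0.7 0.2 0 0")

```text
time_s: 22.47
tcp_pos: [0.5708, 0.2944, 0.2727]
ee_rot: [[1.0, -0.022, 0.0], [-0.022, -1.0, -0.001], [0.0, 0.001, -1.0]]
wrist_force: [-0.3, 0.0, -1.6]
gripper_width: 0.004
gripper_force: 0.0
```

>>> step_arm(targets="0 0 0 -6.9;0 0 0 -6.9;0 0 0 -6.9;0 0 0 -6.9;0 0 0 -6.9;0 0 0 -6.9;0 0 0 -6.9;0 0 0 -6.9;0 0 0 -6.9;0 0 0 -6.9;0 0 0 -6.9;0 0 0 -6.9", claw=2.8)

```text
time_s: 23.47
tcp_pos: [0.5659, 0.295, 0.2748]
ee_rot: [[0.138, 0.99, 0.0], [0.99, -0.138, 0.0], [0.0, 0.0, -1.0]]
wrist_force: [0.2, -0.2, -0.5]
gripper_width: 0.317
gripper_force: 0.0
```

>>> step_arm(targets="0 0 0 -6.9;0 0 0 0;0 0 0 0")

```text
time_s: 23.72
tcp_pos: [0.566, 0.295, 0.2748]
ee_rot: [[0.027, 1.0, 0.0], [1.0, -0.027, 0.0], [0.0, 0.0, -1.0]]
wrist_force: [-0.6, -0.4, 0.1]
gripper_width: 0.326
gripper_force: 0.0
```

Same pose as at release (0.564, 0.295). I go down 10.5 cm and pinch.

>>> step_arm(targets="0 -0.2 3 0;0 0 3 0;0 0 2.5 0;0 0 2 0;0 0 0 0;0 0 0 0")

```text
time_s: 24.22
tcp_pos: [0.5639, 0.2946, 0.1692]
ee_rot: [[0.026, 1.0, -0.001], [1.0, -0.026, -0.002], [-0.002, -0.001, -1.0]]
wrist_force: [-0.0, 0.0, 0.6]
gripper_width: 0.324
gripper_force: 0.0
```

>>> step_arm(targets="0 0 0 0;0 0 0 0;0 0 0 0;0 0 0 0;0 0 0 0", claw=0.6)

```text
time_s: 24.63
tcp_pos: [0.5648, 0.2954, 0.1712]
ee_rot: [[0.024, 1.0, 0.002], [1.0, -0.024, 0.002], [0.002, 0.002, -1.0]]
wrist_force: [-0.1, 0.6, 2.4]
gripper_width: 0.131
gripper_force: 30.0
```

>>> step_arm(targets="0 -0.92 -0.51 0;0 -0.95 -0.45 0;0 -0.98 -0.39 0;0 -1 -0.32 0;0 -1.02 -0.25 0;0 -1.04 -0.18 0;0 -1.04 -0.11 0;0 -1.05 -0.04 0;0 -1.05 0.03 0;0 -1.05 0.1 0;0 -1.04 0.17 0;0 -1.02 0.24 0")

```text
time_s: 25.63
tcp_pos: [0.4413, 0.2992, 0.1866]
ee_rot: [[0.024, 1.0, 0.0], [1.0, -0.024, 0.003], [0.003, 0.0, -1.0]]
wrist_force: [1.7, 5.7, 4.4]
gripper_width: 0.127
gripper_force: 30.0
```

>>> step_arm(targets="0 -1 0.31 0;0 -0.98 0.38 0;0 -0.95 0.44 0;0 -0.92 0.51 0;0 -0.89 0.57 0;0 -0.84 0.62 0;0 -0.8 0.68 0;0 -0.75 0.73 0;0 -0.7 0.78 0;0 -0.65 0.83 0;0 -0.59 0.87 0;0 -0.53 0.91 0")

```text
time_s: 26.63
tcp_pos: [0.3466, 0.3018, 0.111]
ee_rot: [[0.023, 1.0, 0.003], [1.0, -0.023, 0.003], [0.003, 0.003, -1.0]]
wrist_force: [12.6, -5.5, 41.0]
gripper_width: 0.126
gripper_force: 30.0
```

>>> step_arm(targets="0 0 0.4 0;0 0 0 0;0 0 0 0")

```text
time_s: 26.88
tcp_pos: [0.347, 0.3017, 0.1099]
ee_rot: [[0.022, 1.0, 0.003], [1.0, -0.022, 0.003], [0.003, 0.003, -1.0]]
wrist_force: [-2.0, 0.8, 24.0]
gripper_width: 0.127
gripper_force: 30.0
```

Pressed hard against its rest (24 N up), so it is shut. I let go and retreat upward.

>>> step_arm(targets="0 0 -0.3 0;0 0 0 0;0 0 0 0;0 0 0 0;0 0 0 0;0 0 -1 0;0 0 -2.5 0;0 0 -3.5 0;0 0 -3.5 0;0 0 -2 0;0 0 0 0;0 0 0 0", claw=2.8)

```text
time_s: 27.88
tcp_pos: [0.3462, 0.3001, 0.2347]
ee_rot: [[0.025, 1.0, -0.0], [1.0, -0.025, 0.001], [0.001, -0.0, -1.0]]
wrist_force: [-0.1, -0.1, -1.3]
gripper_width: 0.326
gripper_force: 0.0
```

>>> step_arm(targets="0 -3 0 0;0 -3 0 0;0 0 0 0;0 0 0 0;0 0 0 0")

```text
time_s: 28.3
tcp_pos: [0.2863, 0.3012, 0.2334]
ee_rot: [[0.024, 1.0, -0.001], [1.0, -0.024, -0.003], [-0.003, -0.001, -1.0]]
wrist_force: [-0.2, 0.4, 0.5]
gripper_width: 0.322
gripper_force: 0.0
```

```bash
python3 - <<'E'
from h import *
b=shot('side','s8.png')['frame'];a=shot('top','t8.png')['frame']
o=np.hstack([cv2.resize(b[110:190,195:275],(480,480),interpolation=cv2.INTER_CUBIC),cv2.resize(b[150:270,260:400],(320,274))[:,:].copy() if 0 else np.vstack([cv2.resize(b[150:270,260:400],(320,274)),np.zeros((206,320,3),np.uint8)])])
cv2.imwrite('pics/c8.png',o); print(sense()['wrist_force'])
E
```

```text
[ 0.11320635  0.08000438 -0.04838306]
```

View pics/c8.png

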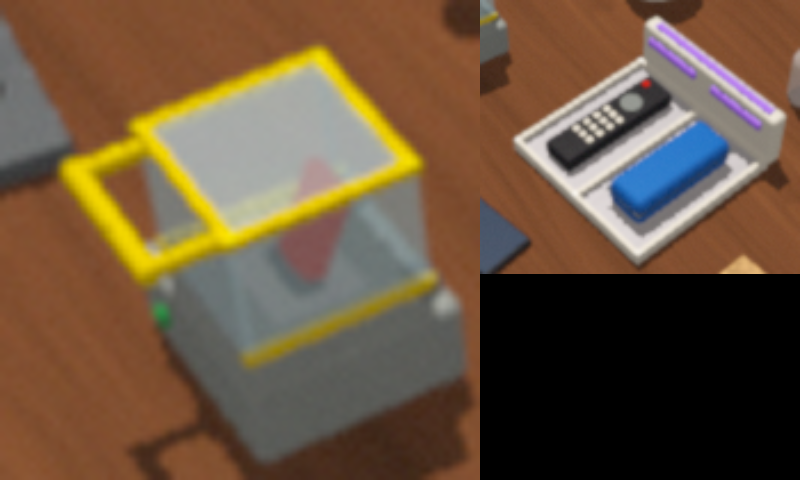

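The guard looks the same as when shut at the start (bar ends (67,172) and (145,272)). The red switch leans back under it, and both items lie in their bays. I hand it in.

```bash
python3 -c "
from station import r
print(r.finish_job())"
```

```text
the job is handed in; nothing more can be done
None
```

I've handed the job in: the remote is in the left bay, the case is in the right bay, the switch is on and the guard is shut over it; the last pictures show all of this, but no verdict came back.

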